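# Hang the docked clipper on the retracting hook

### The job

Pull the sprung retracting hook down by its rubber pull bar, run it along the rail and hook it into the hanging loop on top of the pet clipper standing in the charging dock, then ease it all the way back up so that the clipper hangs freely from it, clear of the dock. How far the loop stands out of the clipper is not known, so feel or look for it and be gentle: do not press the hook hard on the clipper or loop, never let the hook fly back up, handle only the pull bar (do not touch the clipper or its loop with the robot), leave the other things alone, and let go at the end.

Things in the scene. Friction and masses are not known exactly. Their poses are not given: they have to be found in the camera images.
- stand: Fixed overhead frame: two steel columns 600 mm apart and a cross rail 400 mm up with a trolley bearing a vertical balancer tube (44 mm across, 352 to 536 mm up, 80 mm from the rail on the robot's side). Origin on the table midway between the columns; x from the robot's side to the far side, y along the rail, z up.
- trolley (a joint): Position of the trolley along the rail, m, along the stand's +y, from -0.17 to 0.17; slides easily (about 1 N) and stays where left.
- slider (a joint): How far the hook is pulled down, m: 0 is fully retracted (upper stop), 0.15 is the lower stop. A spring pulls it up: about 6 N at 0, growing by 3 N per 100 mm. Let go, it shoots up; the hook moves only straight up and down and along the rail.
- pull_bar (a point): Grip point of the black rubber pull bar, a level bar 16 mm wide (stand's y), 20 mm high, 135 mm long along the stand's x towards the robot. At the bar's centre height, 115 mm on the robot's side of the hook's rod; 315 mm above the table when retracted. Grip from above, closing along the stand's y.
- hook: Steel J hook, 8 mm round bar, in the stand's y-z plane. Axes as the stand's. Origin: on the bar's axis, middle of the 20 mm level bottom (underside 4 mm below); 255 mm above the table when retracted. Open upwards. Shank 18 mm to -y of the origin, going up; upturned tip 18 mm to +y; 28 mm free between. From the pull_bar point the origin is +115, +18, -60 mm (stand x, y, z).
- clipper: White pet clipper standing upright, 46 x 36 x 100 mm (x, y, z), 0.2 to 0.4 kg, loose. Origin at the centre of its underside, z up. On its top centre a stiff pull-out stem bears a closed upright loop of 6 mm wire in the clipper's x-z plane, 48 mm wide and 27 mm high inside. Stem out by 0 to 44 mm, not measured: the top bar's axis lies 141 to 185 mm above the origin.
- dock: Fixed black charging dock, base 100 x 85 x 12 mm, socket 52 x 42 mm inside, walls up to 40 mm; the clipper stands in it 12 mm above the table, 3 mm play. Origin at the underside's centre. The loop's plane is square to the rail within 0.15 rad, its centre within 6 mm of the hook's line, on the hook's +y side at the start.
- jar: Bystander: closed clear plastic jar, 64 mm across, 85 mm tall; origin under its centre.
- dish: Bystander: empty aluminium dish, 110 mm across, 30 mm tall; origin under its centre.
- comb: Bystander: comb with wooden handle, 190 mm long, lying; origin under its middle.
- clip_stand: Bystander: fixed steel clip stand about 130 mm tall pinching a slicker brush; origin under its foot.
- hook_tip (a point): Top of the hook's upturned tip, which faces +y of the stand: 18 mm to +y of the hook's origin and 16 mm above it. The hook reaches 20 mm from its underside to this point.
Mind the look-alikes: they are no part of the job. Leave any green or pink look-alike of the dock alone. Leave any purple look-alike of the clipper alone.

How it is judged:
On the way, in this order (a step that is already met when the one before it is completed fails the run):
1. the hook is pulled down at least 70 mm while the clipper still stands in its dock (value of joint slider above 0.07 m and distance of clipper from where it was at the start of the episode below 0.012 m), for 0.2 s.
2. the hook carries the clipper up, its underside at least 30 mm above the table (height (world z) of clipper above 0.03 m and contact force between clipper and hook above 1 N), for 0.2 s.
At the end, for the whole second after the job is handed in: The hook is back up (within 12 mm of its upper stop) and carries the clipper, which hangs upright (within 0.25 rad) and nearly still (under 0.12 m/s) below the hook (origins within 35 mm sideways), its underside more than 50 mm above the table, not touching the dock, with the robot letting go (value of joint slider below 0.012 m and contact force between clipper and hook above 0.8 N and height (world z) of clipper above 0.05 m and horizontal distance between clipper and hook below 0.035 m and angle between clipper's own z axis and vertical below 0.25 rad and linear speed of clipper below 0.12 m/s and contact force between clipper and dock below 0.05 N).
It fails at once if the hook presses on the clipper or its loop with more than 18 N (contact force between clipper and hook above 18 N).
It fails at once if the hook flies back up faster than 0.4 m/s (velocity of joint slider below -0.4 m/s).
It fails at once if the robot touches the clipper or its loop (contact force between any of the fingers, the arm and clipper above 0.3 N).
It fails at once if a bystander is moved by more than 25 mm (distance of any of jar, dish, comb from where it was at the start of the episode above 0.025 m).
It fails at once if the clip stand is struck (contact force between anything else and clip_stand above 2 N).
It also fails if it takes over 64 s, if anything falls off the work surface, if the arm or the gripper's body presses on something with over 40 N, if the wrist force passes 120 N, or if a joint passes its speed limit or range.

### The arm

A 7-joint arm with a two-finger parallel gripper is mounted at the origin on the work surface. World frame = base frame: x ahead of the robot, y to its left, z up, the work surface at z = 0. Lengths are in m, angles in rad, forces in N, time in s.
With the tool pointing down it reaches from about 0.425 to 0.875 m from the base axis. Payload 4.7 kg.
Tool frame: the origin (TCP) lies on the centre line of the jaws, within the pads' length; the fingertips stand 11 mm ahead of it and the grasp point (between the pads) lies 8 mm behind it; z points along the fingers, y is the direction in which the jaws open and shut (so a half turn about z gives the same grasp; the last joint's range is limited). The gripper opens to 85 mm and grips with 20 to 120 N. Pads are 22 mm wide; open, the fingers measure 114 mm over their backs; the gripper's body (76 mm by 85 mm) begins 54 mm behind the grasp point. The pads swing forward as they close: fully open they stand 13 mm farther back than shut.
Start: joints at [1.173, 0.321, -0.07, 1.45, 0.023, 1.371, -0.057], TCP at [0.26, -0.596, 0.242] pointing down, gripper open.
Joint ranges: [-2.86, 2.86], [-0.3, 2.09], [-1.38, 1.24], [0.06, 2.45], [-1.56, 4.7], [0.09, 2.05], [-2.69, 2.69]. Speed limits (rad/s): [2.57, 2.57, 3.14, 3.14, 3.14, 3.14, 3.14].

### API

Orientations are given as a unit quaternion [w, x, y, z].
In Python, from workcell import monitor, viewer, r gives the robot as it stands. The module is installed in compiled form; this text tells all that it offers.
- The arm moves only by the tool step_arm, never from a script. Its argument "series" is a list of rows, each an object with "jaw": the opening, from -1 (shut) to 1 (fully open); "delta_pos": the shift along the tool's x, y, z in mm, a list of three; "delta_rot": the turn, a rotation vector about the tool's x, y, z in rad, a list of three. In form: [{"jaw": jaw, "delta_pos": [dx, dy, dz], "delta_rot": [rx, ry, rz]}, ...]. A call has 1 to 12 rows; each row shifts and turns the pose as measured when the row begins, along the tool's axes as they then stand; what a row does not reach is not made up. A row lasts 1/8 s, in which the tool goes at most 62.5 mm and 10.7 degrees, less where a joint would pass 70% of its speed; a pose out of reach is approached as far as the arm can. A call is refused whole if a number of a shift passes 62.5 or a number of a turn 0.188, either way. A call with a gripper value outside its range is refused whole. The fingers move at their own pace and stop on an object; "grip_force" is the grip in N (left out, the last holds). Time passes only in rows, so rows that do not move let the fingers close. It gives the time, the measured TCP pose, the force and the opening at its end, in the units of the state.
- monitor.observe(): the state, without advancing time (a new reading comes with each control period).
- viewer.snapshot(name): name is "side" or "top"; returns a dict with "image" (480x640x3 uint8, red, green, blue), "z_map" (480x640 float32, m along the optical axis (not along the pixel's ray), 0 where there is no reading), "intrinsics" (3x3 intrinsics, pixels), "R" (3x3) and "t" (3): a world point X has camera coordinates R X + t. Camera axes: x right, y down, z forward; pixel columns grow to the right and rows downward; lengths in m; the calibration is good to about 2 mm. A picture is of the moment at which its call begins.
- r.finish_job(): hands the job in, once; it reports no verdict.
The state is a dict: "time_s": time; "joint_pos": joint angles; "joint_velocities": joint speeds; "effort": joint torques, N m; "ee_pos": TCP position; "orientation": TCP orientation; "wrist_force": force on the tool from outside, world axes, zero at the start; "moment": the same for the moment, N m; "finger_gap": finger opening in m.
Only numpy, scipy, OpenCV 4.12 (cv2) and the standard library are available. Lean on these libraries where they do the work, as an engineer would, in place of code of your own. Each camera call takes 0.05 s, during which the arm holds its last target.

## Working session

There is one attempt and no reset: what is moved stays moved. The work goes in short steps, Python scripts to look and compute and a tool call to move; the robot and the scene stay as the last step left them, time stands still between calls to the robot, and variables do not carry over. Pictures are saved under pics/ and viewed, and the job is handed in when it is done.

Besides the shell and the picture viewer there is one more tool, called after "Emit:" by a JSON object that holds its "name" and its "arguments". step_arm: Moves the arm, as the interface text tells. Its arguments: {"type":"object","properties":{"series":{"type":"array","items":{"type":"object","properties":{"jaw":{"type":"number"},"delta_pos":{"type":"array","items":{"type":"number"}},"delta_rot":{"type":"array","items":{"type":"number"}}}}},"grip_force":{"type":"number"}},"required":["series"]}

```bash
mkdir -p pics
cat > h.py <<'E'
import numpy as np, cv2
from workcell import monitor, viewer, r
def snap(n,tag):
    s=viewer.snapshot(n); cv2.imwrite(f'pics/{tag}.png',s['image'][:,:,::-1]); np.savez(f'{tag}.npz',**s); return s
def world(s):
    z=s['z_map'];K=s['intrinsics'];v,u=np.mgrid[0:480,0:640]
    P=np.stack([(u-K[0,2])/K[0,0]*z,(v-K[1,2])/K[1,1]*z,z],-1)
    return (P-s['t'])@s['R']
E
python3 - <<'E'
from h import *
print(monitor.observe())
for n in('side','top'):
    s=snap(n,n+'0'); print(n,s['R'],s['t'],s['intrinsics'], -s['R'].T@s['t'])
E
```

```text
{'time_s': 0.0, 'joint_pos': array([ 1.17309554,  0.32182048, -0.07008984,  1.45167616,  0.02258601,
        1.37077541, -0.05690436]), 'joint_velocities': array([ 0.00147561, -0.00027438,  0.00081919,  0.00126599,  0.00173801,
       -0.00082373, -0.00026726]), 'effort': array([ 7.82240950e-04, -4.93589258e+01, -3.82031947e-01, -3.14335585e+01,
        1.28876546e-02,  1.14110933e-02,  3.32148751e-06]), 'ee_pos': array([ 0.25992833, -0.59520922,  0.24122455]), 'orientation': array([-9.16961621e-04,  9.78873967e-01,  2.04462370e-01, -2.33459424e-04]), 'wrist_force': array([-0.52042686,  0.29317111, -0.29804446]), 'moment': array([0.02697802, 0.03636804, 0.00400482]), 'finger_gap': 0.08526335050135606}
side [[ 0.6907867  -0.72305288  0.00287372]
 [-0.68607743 -0.65670569 -0.31310606]
 [ 0.22827943  0.2143179  -0.94971382]] [-0.45374484  0.45307438  1.37224797] [[511.62379706   0.         318.83697418]
 [  0.         511.62379706 234.70759887]
 [  0.           0.           1.        ]] [ 0.31102902 -0.3246423   1.44640713]
top [[-0.00903512 -0.99985157  0.01466975]
 [-0.98653525  0.00651712 -0.16341887]
 [ 0.16329901 -0.01594873 -0.9864477 ]] [-0.04935402  0.62863678  1.72950609] [[603.0408807    0.         317.99824381]
 [  0.         603.0408807  232.81516328]
 [  0.           0.           1.        ]] [ 0.3372998  -0.02586016  1.80952243]
```

View pics/side0.png

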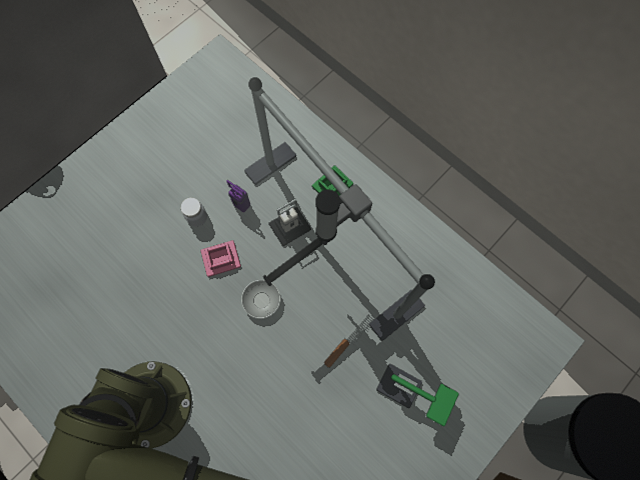

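View pics/top0.png

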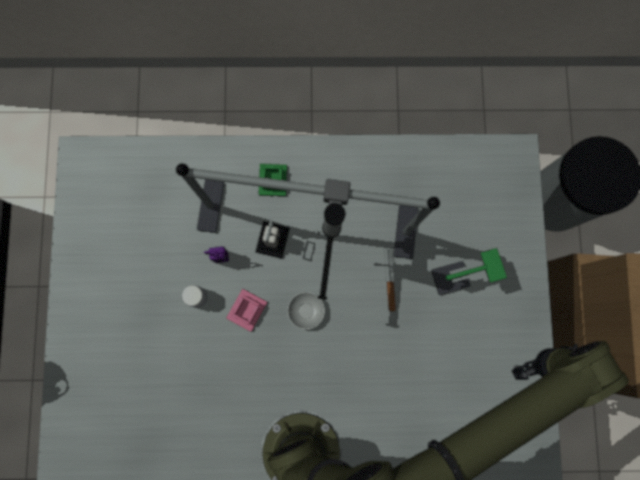

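Candidates: a white clipper in a black dock at top-view (271,238), a purple clipper at (217,254), a green dock at (273,178) and a pink dock at (247,309). Only the white clipper in the black dock fits the description. The pull bar is the black bar from (334,225) to (323,297). I'll confirm with a crop and measure.

Run:
```python
from h import *
for n,(a,b,c,d) in(('top',(150,310,170,350)),('side',(140,300,210,390))):
    s=np.load(n+'0.npz'); im=s['image'][a:b,c:d,::-1]
    cv2.imwrite(f'pics/{n}crop.png',cv2.resize(im,None,fx=4,fy=3.7 if n=='top' else 3.7,interpolation=cv2.INTER_CUBIC))
s=np.load('top0.npz');W=world(s)
def med(u,v,k=1): return np.round(np.median(W[v-k:v+k+1,u-k:u+k+1].reshape(-1,3),0),4)
for nm,u,v in [('colL',183,170),('colR',433,203),('trolley',338,190),('tube',335,214),('barend',323,295),('bar',325,280),('bar',329,250),('clip',271,238),('clipA',272,228),('clipB',268,240),('jar',193,296),('dish',307,311)]: print(nm,u,v,med(u,v))
s=np.load('side0.npz');W=world(s)
print('side')
for nm,u,v in [('colL',255,84),('colR',427,282),('tube',327,200),('barend',268,280),('bar',290,264),('bar',310,250),('clip',290,215)]: print(nm,u,v,med(u,v))
# bar fit & clipper
for n in('top','side'):
    s=np.load(n+'0.npz');W=world(s);I=s['image'].astype(int)
    m=(W[...,2]>.3)&(W[...,2]<.35)&(W[...,0]>.4)&(W[...,0]<.9)&(I.max(-1)<70)&(abs(W[...,1])<.3)
    P=W[m];print(n,len(P))
    if len(P): 
        c=P.mean(0);d=np.linalg.svd(P[:,:2]-c[:2])[2][0] if len(P)<3000 else 0
        print(c,d,P.min(0),P.max(0))
    m=(W[...,2]>.09)&(W[...,2]<.24)&(W[...,0]>.5)&(W[...,0]<.8)&(W[...,1]>0.04)&(W[...,1]<.15)
    P=W[m];print('clip',len(P));print(np.percentile(P,[0,10,50,90,100],axis=0).round(3)); 
    v,u=np.nonzero(m)
    for z0 in np.arange(.09,.24,.01):
        q=P[(P[:,2]>=z0)&(P[:,2]<z0+.01)]
        if len(q): print(round(z0,2),len(q),q.mean(0).round(4),q.min(0).round(3),q.max(0).round(3))
```

```text
colL 183 170 [0.7171 0.2676 0.4313]
colR 433 203 [ 0.6333 -0.3176  0.435 ]
trolley 338 190 [ 0.6694 -0.0962  0.4272]
tube 335 214 [ 0.5887 -0.0833  0.5372]
barend 323 295 [ 0.4282 -0.0608  0.3261]
bar 325 280 [ 0.4653 -0.0661  0.3252]
bar 329 250 [ 0.5407 -0.0768  0.3253]
clip 271 238 [0.6042 0.0805 0.1124]
clipA 272 228 [0.6321 0.078  0.1137]
clipB 268 240 [0.5968 0.089  0.1114]
jar 193 296 [0.4434 0.3033 0.0839]
dish 307 311 [ 0.4009 -0.0203  0.0027]
side
colL 255 84 [0.7178 0.2647 0.4321]
colR 427 282 [ 0.6326 -0.3239  0.4341]
tube 327 200 [ 0.5913 -0.0816  0.536 ]
barend 268 280 [ 0.4243 -0.0643  0.3273]
bar 290 264 [ 0.485  -0.0729  0.3247]
bar 310 250 [ 0.5403 -0.0821  0.3234]
clip 290 215 [0.6177 0.0742 0.1121]
top 409
[ 0.52001103 -0.0286961   0.32462534] [-0.58833831 -0.80861489] [ 0.4192912  -0.08482581  0.30028693] [0.72681928 0.27651427 0.34863949]
clip 236
[[0.589 0.064 0.091]
 [0.596 0.07  0.103]
 [0.614 0.081 0.114]
 [0.634 0.098 0.181]
 [0.644 0.105 0.187]]
0.09 18 [0.6049 0.0783 0.0946] [0.592 0.064 0.091] [0.636 0.105 0.1  ]
0.1 63 [0.6163 0.0816 0.107 ] [0.591 0.06
[... 860 characters left out ...]
9 [0.6078 0.0731 0.0947] [0.591 0.061 0.09 ] [0.634 0.105 0.1  ]
0.1 60 [0.6124 0.075  0.1068] [0.591 0.061 0.1  ] [0.639 0.102 0.11 ]
0.11 100 [0.614  0.0794 0.1133] [0.592 0.065 0.11 ] [0.637 0.099 0.12 ]
0.12 4 [0.6139 0.0799 0.1252] [0.612 0.077 0.121] [0.617 0.083 0.129]
0.13 5 [0.6141 0.0804 0.1349] [0.611 0.078 0.131] [0.617 0.082 0.139]
0.14 42 [0.6177 0.0826 0.1457] [0.588 0.074 0.141] [0.645 0.092 0.15 ]
0.15 10 [0.6181 0.0816 0.1533] [0.588 0.073 0.15 ] [0.645 0.088 0.159]
0.16 7 [0.6034 0.0851 0.1643] [0.587 0.074 0.16 ] [0.641 0.09  0.169]
0.17 25 [0.614  0.0837 0.1775] [0.59  0.075 0.171] [0.642 0.091 0.18 ]
0.18 25 [0.6187 0.0818 0.1819] [0.588 0.074 0.18 ] [0.643 0.09  0.184]
```

View pics/topcrop.png

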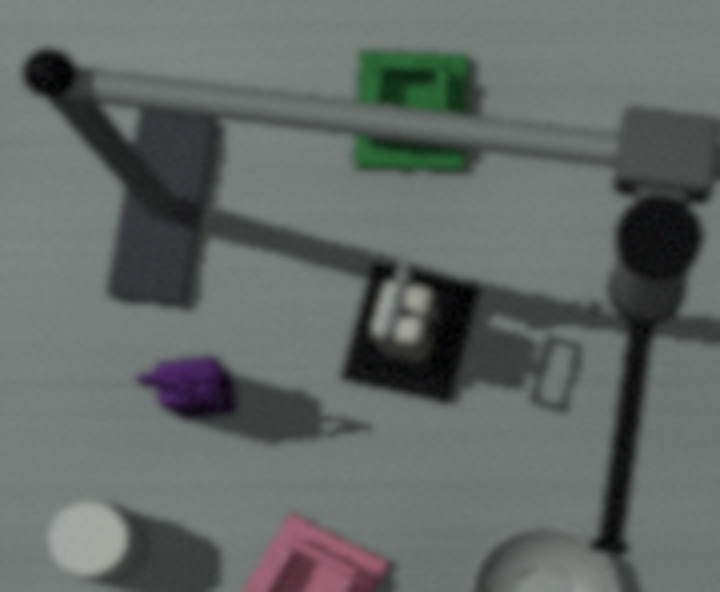

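View pics/sidecrop.png

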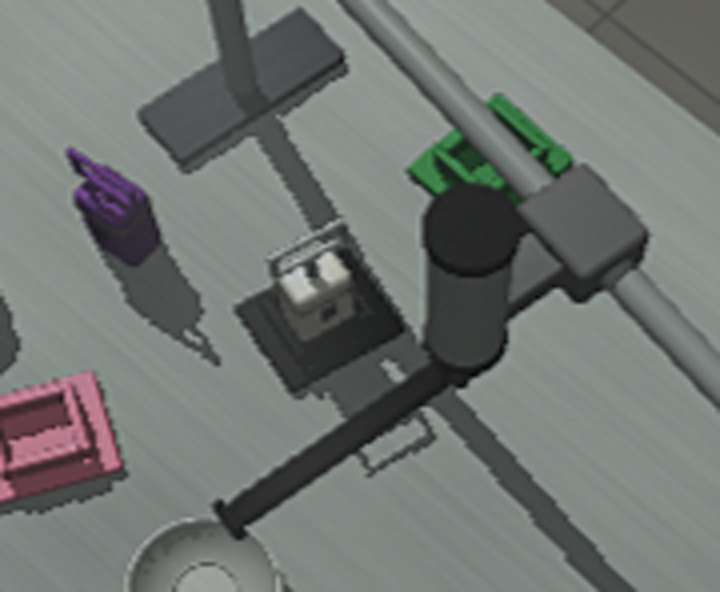

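The crops confirm it: the white clipper with its wire loop in the black dock (top crop 405,310), loop top at about z 0.18. The purple clipper and the green and pink docks are the look-alikes. Now I'll refine the geometry and plan the approach.

```bash
cat >> h.py <<'E'
from scipy.spatial.transform import Rotation as Ro
PSI=-0.142
SX=np.array([np.cos(PSI),np.sin(PSI),0]);SY=np.array([-np.sin(PSI),np.cos(PSI),0])
def pose():
    o=monitor.observe();q=o['orientation'];return o,np.array(o['ee_pos']),Ro.from_quat([q[1],q[2],q[3],q[0]])
def to(target,yaw=PSI):
    o,p,R=pose()
    Rt=Ro.from_matrix(np.array([[np.cos(yaw),np.sin(yaw),0],[np.sin(yaw),-np.cos(yaw),0],[0,0,-1]]))
    print('t',round(o['time_s'],3),'p',p.round(4),'yaw',np.round(np.arctan2(*R.as_matrix()[[1,0],0]),3),'F',np.round(o['wrist_force'],2),'gap',round(o['finger_gap'],4))
    if target is not None: print('tool delta mm',(R.inv().apply(np.array(target)-p)*1000).round(1),'rot',(R.inv()*Rt).as_rotvec().round(3))
E
python3 - <<'E'
from h import *
for n in('top','side'):
    s=np.load(n+'0.npz');W=world(s);I=s['image'].astype(int)
    def blob(m):
        P=W[m];return P
    P=W[(W[...,2]>.525)&(W[...,2]<.55)&(abs(W[...,0]-.59)<.04)&(abs(W[...,1]+.082)<.04)]
    tube=(P.min(0)+P.max(0))/2
    P=W[(W[...,2]>.316)&(W[...,2]<.335)&(W[...,0]>.43)&(W[...,0]<.56)&(abs(W[...,1]+.07)<.03)]
    a=np.polyfit(P[:,0],P[:,1],1);print(n,'tube',tube.round(4),'bar',a, 'y@.476',np.polyval(a,.476),np.median(P[:,2]), 'angle',np.arctan(a[0]))
    P=W[(W[...,2]>.31)&(W[...,2]<.335)&(W[...,0]>.3)&(W[...,0]<.56)&(abs(W[...,1]+.07)<.03)];print('barend',P[:,0].min())
    P=W[(W[...,2]>.168)&(W[...,2]<.19)&(W[...,0]>.58)&(W[...,0]<.66)&(W[...,1]>.06)&(W[...,1]<.11)]
    a=np.polyfit(P[:,0],P[:,1],1);c=(P.min(0)+P.max(0))/2;print('loop',len(P),c,a,np.percentile(P[:,2],[25,50,75,90,100]))
    for x in (tube,c): print((x-tube)@SX,(x-tube)@SY)
    P=W[(I[...,2]>I[...,1]+25)&(I[...,0]>I[...,1]+10)&(W[...,2]>.02)&(W[...,1]>.1)];print('purple',P.min(0),P.max(0))
to([.26,-.596,.42]); to([.476,-.067,.42])
E
```

```text
top tube [ 0.5914 -0.0803  0.5343] bar [-0.14180207  0.00293819] y@.476 -0.06455960078512214 0.32448958082194534 angle -0.14086293395468177
barend 0.41929120062051856
loop 47 [0.61615727 0.08473053 0.17993484] [-0.25397683  0.24149617] [0.17876209 0.18077927 0.18329816 0.18432282 0.18718495]
0.0 0.0
0.0011779939726627355 0.166909347297038
purple [0.54755127 0.21029161 0.07964051] [0.58265502 0.26120796 0.14879811]
side tube [ 0.5908 -0.0832  0.5329] bar [-0.13965893 -0.00098047] y@.476 -0.06745812562537279 0.32482315691186237 angle -0.13876141457949745
barend 0.4186010512284659
loop 52 [0.6158415  0.0823587  0.17663113] [-0.25790228  0.24165223] [0.17813921 0.17961151 0.18160757 0.18292049 0.18442602]
0.0 0.0
0.001343236058596492 0.16741038956393395
purple [0.54808745 0.21009989 0.09402986] [0.58405    0.26362886 0.14911511]
t 0.1 p [ 0.2599 -0.5953  0.2413] yaw 0.412 F [ 0.45  0.19 -0.43] gap 0.0853
tool delta mm [  -0.2    0.4 -178.7] rot [-0.002  0.001  0.554]
t 0.1 p [ 0.2599 -0.5953  0.2413] yaw 0.412 F [ 0.45  0.19 -0.43] gap 0.0853
tool delta mm [ 409.4 -397.9 -178. ] rot [-0.002  0.001  0.554]
```

Emit:
{"name": "step_arm", "arguments": {"series": [{"jaw": 1, "delta_pos": [0, 0, -60], "delta_rot": [0, 0, 0]}, {"jaw": 1, "delta_pos": [0, 0, -60], "delta_rot": [0, 0, 0]}, {"jaw": 1, "delta_pos": [0, 0, -50], "delta_rot": [0, 0, 0]}, {"jaw": 1, "delta_pos": [0, 0, -30], "delta_rot": [0, 0, 0]}, {"jaw": 1, "delta_pos": [30, -30, 0], "delta_rot": [0, 0, 0.1]}, {"jaw": 1, "delta_pos": [40, -40, 0], "delta_rot": [0, 0, 0.1]}, {"jaw": 1, "delta_pos": [40, -40, 0], "delta_rot": [0, 0, 0.1]}, {"jaw": 1, "delta_pos": [30, -40, 0], "delta_rot": [0, 0, 0.1]}]}}

```text
time_s: 1.1
ee_pos: [0.3574, -0.4141, 0.4411]
orientation: [-0.006, 1.0, -0.005, -0.004]
wrist_force: [-0.7, -0.8, -0.5]
finger_gap: 0.0853
```

```bash
python3 -c "
from h import *
to([.476,-.067,.42]);print(pose()[0]['joint_pos'].round(2))"
```

```text
t 1.1 p [ 0.3574 -0.4141  0.4411] yaw -0.01 F [-0.7  -0.85 -0.54] gap 0.0853
tool delta mm [ 115.2 -348.1   24.2] rot [-0.011  0.008  0.131]
[ 0.94  0.1  -0.14  1.33  0.01  1.73 -0.78]
```

Emit:
{"name": "step_arm", "arguments": {"series": [{"jaw": 1, "delta_pos": [16, -45, 3], "delta_rot": [0, 0, 0.07]}, {"jaw": 1, "delta_pos": [13, -45, 3], "delta_rot": [0, 0, 0.06]}, {"jaw": 1, "delta_pos": [10, -45, 3], "delta_rot": [0, 0, 0]}, {"jaw": 1, "delta_pos": [10, -45, 3], "delta_rot": [0, 0, 0]}, {"jaw": 1, "delta_pos": [10, -45, 3], "delta_rot": [0, 0, 0]}, {"jaw": 1, "delta_pos": [10, -45, 3], "delta_rot": [0, 0, 0]}, {"jaw": 1, "delta_pos": [10, -45, 3], "delta_rot": [0, 0, 0]}]}}

```text
time_s: 1.98
ee_pos: [0.4747, -0.0979, 0.4196]
orientation: [-0.006, 0.997, -0.072, -0.005]
wrist_force: [0.8, -0.1, 0.2]
finger_gap: 0.0855
```

```bash
python3 -c "
from h import *
to([.476,-.067,.42]);print(pose()[0]['joint_pos'].round(2))"
```

```text
t 1.975 p [ 0.4747 -0.0979  0.4196] yaw -0.144 F [ 0.82 -0.05  0.2 ] gap 0.0855
tool delta mm [ -3.1 -30.7   0. ] rot [-0.011  0.012 -0.002]
[ 0.63 -0.04 -0.46  1.5  -0.03  1.68 -1.54]
```

Emit:
{"name": "step_arm", "arguments": {"series": [{"jaw": 1, "delta_pos": [-3, -31, 0], "delta_rot": [-0.01, 0.011, 0]}, {"jaw": 1, "delta_pos": [0, 0, 30], "delta_rot": [0, 0, 0]}, {"jaw": 1, "delta_pos": [0, 0, 30], "delta_rot": [0, 0, 0]}]}}

```text
time_s: 2.35
ee_pos: [0.4777, -0.0599, 0.3596]
orientation: [-0.0, 0.998, -0.067, 0.001]
wrist_force: [0.5, -0.5, -0.3]
finger_gap: 0.085
```

```bash
python3 -c "
from h import *
to([.476,-.0665,.307]);snap('side','side1')"
```

```text
t 2.35 p [ 0.4777 -0.0599  0.3596] yaw -0.134 F [ 0.52 -0.55 -0.25] gap 0.085
tool delta mm [-1.   6.9 52.6] rot [-0.001 -0.003  0.008]
```

View pics/side1.png

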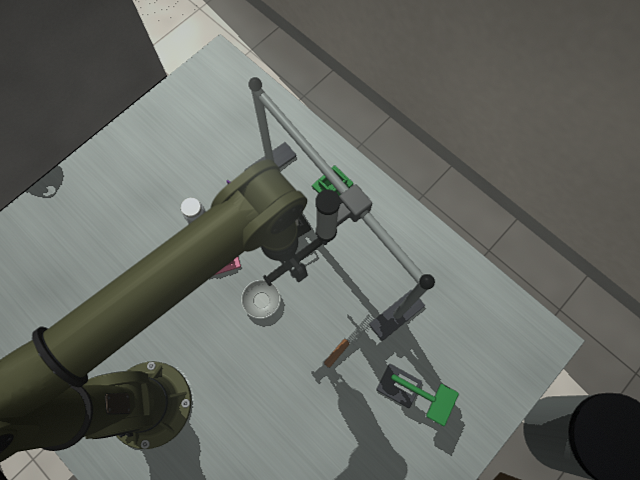

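The picture shows the gripper above the bar with its fingers straddling it (bar near 290,265). The loop is hidden by the arm. Next I'll centre and lower.

Emit:
{"name": "step_arm", "arguments": {"series": [{"jaw": 1, "delta_pos": [-1, 7, 10], "delta_rot": [0, 0, 0.008]}, {"jaw": 1, "delta_pos": [0, 0, 20], "delta_rot": [0, 0, 0]}, {"jaw": 1, "delta_pos": [0, 0, 15], "delta_rot": [0, 0, 0]}, {"jaw": 1, "delta_pos": [0, 0, 7], "delta_rot": [0, 0, 0]}, {"jaw": 1, "delta_pos": [0, 0, 0], "delta_rot": [0, 0, 0]}]}}

```text
time_s: 3.02
ee_pos: [0.474, -0.0686, 0.3029]
orientation: [-0.001, 0.997, -0.073, -0.001]
wrist_force: [0.8, 0.5, 0.3]
finger_gap: 0.0853
```

```bash
python3 -c "
from h import *
to([.476,-.0665,.307])"
```

```text
t 3.025 p [ 0.474  -0.0686  0.3029] yaw -0.145 F [0.82 0.52 0.27] gap 0.0853
tool delta mm [ 1.7 -2.4 -4.1] rot [-0.001  0.003 -0.003]
```

Emit:
{"name": "step_arm", "arguments": {"series": [{"jaw": 1, "delta_pos": [1, -1, -3], "delta_rot": [0, 0, 0]}, {"jaw": -1, "delta_pos": [0, 0, 0], "delta_rot": [0, 0, 0]}, {"jaw": -1, "delta_pos": [0, 0, 0], "delta_rot": [0, 0, 0]}, {"jaw": -1, "delta_pos": [0, 0, 0], "delta_rot": [0, 0, 0]}, {"jaw": -1, "delta_pos": [0, 0, 0], "delta_rot": [0, 0, 0]}, {"jaw": -1, "delta_pos": [0, 0, 0], "delta_rot": [0, 0, 0]}, {"jaw": -1, "delta_pos": [0, 0, 0], "delta_rot": [0, 0, 0]}, {"jaw": -1, "delta_pos": [0, 0, 0], "delta_rot": [0, 0, 0]}], "grip_force": 80}}

```text
time_s: 4.03
ee_pos: [0.4763, -0.0676, 0.3084]
orientation: [-0.0, 0.997, -0.072, 0.001]
wrist_force: [-0.6, 0.6, -0.8]
finger_gap: 0.015
```

```bash
python3 -c "
from h import *
for i in range(3): to(None)"
```

```text
t 4.025 p [ 0.4763 -0.0676  0.3084] yaw -0.144 F [-0.56  0.57 -0.84] gap 0.015
t 4.025 p [ 0.4763 -0.0676  0.3084] yaw -0.144 F [-0.56  0.57 -0.84] gap 0.015
t 4.025 p [ 0.4763 -0.0676  0.3084] yaw -0.144 F [-0.56  0.57 -0.84] gap 0.015
```

Emit:
{"name": "step_arm", "arguments": {"series": [{"jaw": -1, "delta_pos": [0, 0, 10], "delta_rot": [0, 0, 0]}, {"jaw": -1, "delta_pos": [0, 0, 15], "delta_rot": [0, 0, 0]}]}}

```text
time_s: 4.28
ee_pos: [0.4763, -0.0677, 0.2858]
orientation: [0.0, 0.997, -0.072, 0.001]
wrist_force: [-3.2, 0.5, 7.0]
finger_gap: 0.0149
```

```bash
python3 -c "
from h import *
to(None)
for i in range(4): snap('top','top2'); to(None)"
```

```text
t 4.275 p [ 0.4763 -0.0677  0.2858] yaw -0.145 F [-3.24  0.5   6.96] gap 0.0149
t 4.325 p [ 0.4763 -0.0677  0.2839] yaw -0.145 F [ 0.3  -0.08  6.3 ] gap 0.0145
t 4.375 p [ 0.4763 -0.0676  0.2847] yaw -0.144 F [-1.09  0.22  6.95] gap 0.0146
t 4.425 p [ 0.4763 -0.0677  0.2853] yaw -0.145 F [-2.15 -0.12  6.6 ] gap 0.0148
t 4.475 p [ 0.4763 -0.0676  0.2856] yaw -0.145 F [-3.08  0.02  6.55] gap 0.0147
```

View pics/top2.png

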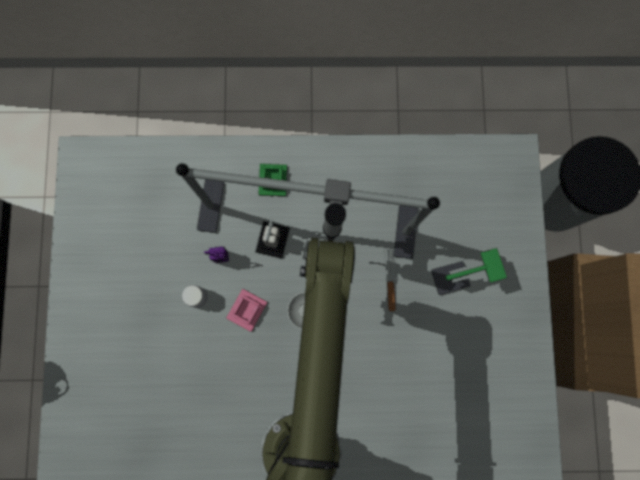

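The top view shows the hook being held and pulled down slightly. The clipper, dock and bystanders are unmoved. Next I'll pull to about 45 mm, clear above the loop, and run along the rail.

Emit:
{"name": "step_arm", "arguments": {"series": [{"jaw": -1, "delta_pos": [0, 0, 12], "delta_rot": [0, 0, 0]}, {"jaw": -1, "delta_pos": [0, 0, 10], "delta_rot": [0, 0, 0]}, {"jaw": -1, "delta_pos": [0, -15, 0], "delta_rot": [0, 0, 0]}, {"jaw": -1, "delta_pos": [0, -20, 0], "delta_rot": [0, 0, 0]}, {"jaw": -1, "delta_pos": [0, -20, 0], "delta_rot": [0, 0, 0]}, {"jaw": -1, "delta_pos": [0, -20, 0], "delta_rot": [0, 0, 0]}, {"jaw": -1, "delta_pos": [0, -20, 0], "delta_rot": [0, 0, 0]}, {"jaw": -1, "delta_pos": [0, 0, 0], "delta_rot": [0, 0, 0]}]}}

```text
time_s: 5.48
ee_pos: [0.49, 0.0282, 0.2733]
orientation: [0.002, 0.997, -0.072, 0.002]
wrist_force: [-1.5, 0.6, 6.8]
finger_gap: 0.0148
```

```bash
python3 -c "
from h import *
g=np.array([.4763,-.0676,.2634])
to(g+.149*SY)
print((pose()[1]-g)@SY,(pose()[1]-g)@SX)
snap('side','side3');to(None);snap('top','top3')"
```

```text
t 5.475 p [0.49   0.0282 0.2733] yaw -0.145 F [-1.54  0.56  6.84] gap 0.0148
tool delta mm [ -0.2 -52.2   9.7] rot [ 0.003 -0.005 -0.003]
0.09680989552924468 -9.691496244570055e-06
t 5.525 p [0.4899 0.0274 0.2734] yaw -0.146 F [-2.14  0.75  7.92] gap 0.0147
```

View pics/side3.png

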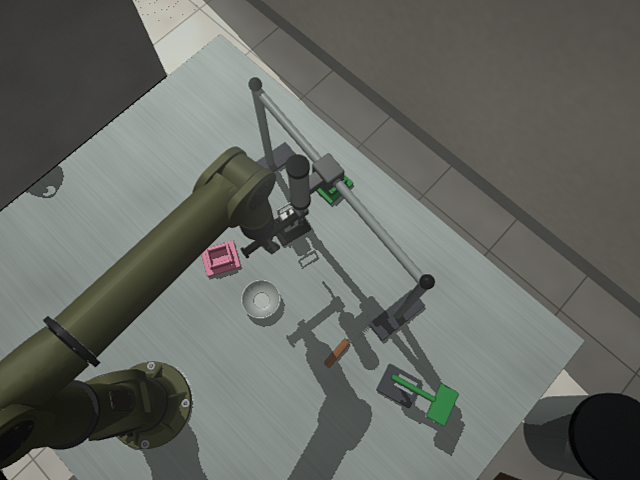

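View pics/top3.png

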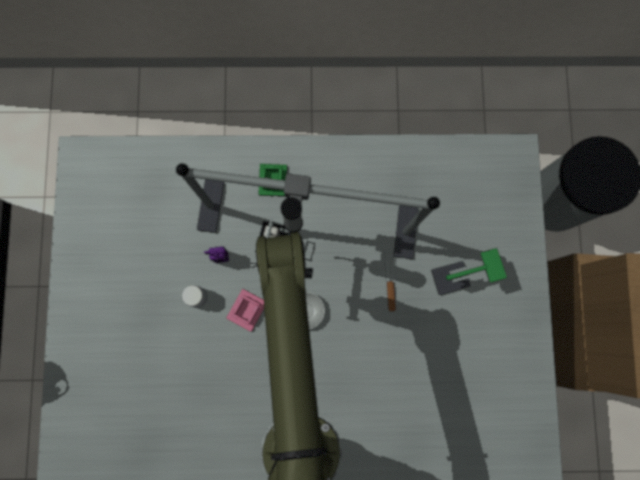

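Emit:
{"name": "step_arm", "arguments": {"series": [{"jaw": -1, "delta_pos": [0, -20, 2], "delta_rot": [0, 0, 0]}, {"jaw": -1, "delta_pos": [0, -20, 3], "delta_rot": [0, 0, 0]}, {"jaw": -1, "delta_pos": [0, -12, 3], "delta_rot": [0, 0, 0]}, {"jaw": -1, "delta_pos": [0, -3, 3], "delta_rot": [0, 0, 0]}]}}

```text
time_s: 6.08
ee_pos: [0.4978, 0.0831, 0.2671]
orientation: [0.002, 0.997, -0.073, 0.003]
wrist_force: [-3.0, -1.1, 7.3]
finger_gap: 0.0147
```

```bash
python3 -c "
from h import *
g=np.array([.4763,-.0676,.2534])
to(g+.149*SY)
print((pose()[1]-g)@SY,(pose()[1]-g)@SX)"
```

```text
t 6.075 p [0.4978 0.0831 0.2671] yaw -0.146 F [-2.97 -1.13  7.33] gap 0.0147
tool delta mm [-0.1  3.2 13.7] rot [ 0.004 -0.006 -0.004]
0.15227883539812528 -5.16920131263368e-06
```

Emit:
{"name": "step_arm", "arguments": {"series": [{"jaw": -1, "delta_pos": [0, 3, 6], "delta_rot": [0, 0, 0]}, {"jaw": -1, "delta_pos": [0, 0, 6], "delta_rot": [0, 0, 0]}, {"jaw": -1, "delta_pos": [0, 0, 5], "delta_rot": [0, 0, 0]}]}}

```text
time_s: 6.45
ee_pos: [0.4978, 0.0827, 0.2542]
orientation: [0.001, 0.997, -0.072, 0.004]
wrist_force: [-2.1, 0.4, 8.0]
finger_gap: 0.0148
```

Emit:
{"name": "step_arm", "arguments": {"series": [{"jaw": -1, "delta_pos": [0, 0, 2.5], "delta_rot": [0, 0, 0]}]}}

```text
time_s: 6.58
ee_pos: [0.4978, 0.0829, 0.2529]
orientation: [0.001, 0.997, -0.072, 0.004]
wrist_force: [-2.4, -0.7, 7.8]
finger_gap: 0.0148
```

Emit:
{"name": "step_arm", "arguments": {"series": [{"jaw": -1, "delta_pos": [0, 0, 2.5], "delta_rot": [0, 0, 0]}]}}

```text
time_s: 6.7
ee_pos: [0.4978, 0.0831, 0.2517]
orientation: [0.001, 0.997, -0.072, 0.004]
wrist_force: [-2.5, -0.7, 8.4]
finger_gap: 0.0148
```

Emit:
{"name": "step_arm", "arguments": {"series": [{"jaw": -1, "delta_pos": [0, 0, 4], "delta_rot": [0, 0, 0]}]}}

```text
time_s: 6.82
ee_pos: [0.4979, 0.0834, 0.249]
orientation: [0.001, 0.997, -0.072, 0.004]
wrist_force: [-2.6, -0.6, 8.1]
finger_gap: 0.0147
```

Emit:
{"name": "step_arm", "arguments": {"series": [{"jaw": -1, "delta_pos": [0, 0, 3], "delta_rot": [0, 0, 0]}]}}

```text
time_s: 6.95
ee_pos: [0.4979, 0.0835, 0.2473]
orientation: [0.001, 0.997, -0.072, 0.004]
wrist_force: [-3.3, -0.7, 7.9]
finger_gap: 0.0146
```

Emit:
{"name": "step_arm", "arguments": {"series": [{"jaw": -1, "delta_pos": [0, 0, 3], "delta_rot": [0, 0, 0]}]}}

```text
time_s: 7.08
ee_pos: [0.498, 0.0838, 0.2456]
orientation: [0.001, 0.997, -0.072, 0.004]
wrist_force: [-3.0, -0.2, 8.5]
finger_gap: 0.0147
```

Emit:
{"name": "step_arm", "arguments": {"series": [{"jaw": -1, "delta_pos": [0, 0.5, 3], "delta_rot": [0, 0, 0]}]}}

```text
time_s: 7.2
ee_pos: [0.498, 0.0838, 0.244]
orientation: [0.001, 0.997, -0.072, 0.004]
wrist_force: [-2.9, 1.0, 6.9]
finger_gap: 0.0145
```

Emit:
{"name": "step_arm", "arguments": {"series": [{"jaw": -1, "delta_pos": [0, 0.5, 3], "delta_rot": [0, 0, 0]}]}}

```text
time_s: 7.32
ee_pos: [0.498, 0.0837, 0.2424]
orientation: [0.001, 0.997, -0.072, 0.005]
wrist_force: [-2.3, -0.4, 8.1]
finger_gap: 0.0149
```

Emit:
{"name": "step_arm", "arguments": {"series": [{"jaw": -1, "delta_pos": [0, 0.5, 2.5], "delta_rot": [0, 0, 0]}]}}

```text
time_s: 7.45
ee_pos: [0.498, 0.0838, 0.2413]
orientation: [0.0, 0.997, -0.072, 0.005]
wrist_force: [-2.5, 0.4, 7.8]
finger_gap: 0.0145
```

Emit:
{"name": "step_arm", "arguments": {"series": [{"jaw": -1, "delta_pos": [0, 0, 2.5], "delta_rot": [0, 0, 0]}]}}

```text
time_s: 7.58
ee_pos: [0.498, 0.084, 0.2401]
orientation: [0.0, 0.997, -0.072, 0.005]
wrist_force: [-2.3, -0.6, 7.5]
finger_gap: 0.0147
```

Emit:
{"name": "step_arm", "arguments": {"series": [{"jaw": -1, "delta_pos": [0, 0, 2.5], "delta_rot": [0, 0, 0]}]}}

```text
time_s: 7.7
ee_pos: [0.498, 0.0842, 0.239]
orientation: [0.0, 0.997, -0.072, 0.005]
wrist_force: [-2.5, -1.0, 7.8]
finger_gap: 0.0148
```

Emit:
{"name": "step_arm", "arguments": {"series": [{"jaw": -1, "delta_pos": [0, 0, 2.5], "delta_rot": [0, 0, 0]}]}}

```text
time_s: 7.82
ee_pos: [0.498, 0.0844, 0.2378]
orientation: [0.0, 0.997, -0.072, 0.005]
wrist_force: [-3.4, -0.5, 9.5]
finger_gap: 0.0148
```

Emit:
{"name": "step_arm", "arguments": {"series": [{"jaw": -1, "delta_pos": [0, 0, 2], "delta_rot": [0, 0, 0]}]}}

```text
time_s: 7.95
ee_pos: [0.4981, 0.0845, 0.2376]
orientation: [0.001, 0.997, -0.072, 0.005]
wrist_force: [-3.3, -1.0, 12.0]
finger_gap: 0.0146
```

```bash
python3 -c "
from h import *
to(None)
snap('top','top4');to(None);s=snap('side','side4');to(None)"
```

```text
t 7.95 p [0.4981 0.0845 0.2376] yaw -0.144 F [-3.29 -0.98 12.02] gap 0.0146
t 8.0 p [0.4981 0.0846 0.2377] yaw -0.144 F [-4.09 -1.19 11.  ] gap 0.015
t 8.05 p [0.4981 0.0846 0.2377] yaw -0.144 F [-4.09 -0.47 10.99] gap 0.0146
```

Contact felt: Fz rose from 8 to 11–12 N and z stalled at 0.238, which puts the loop's top-bar axis at about 0.178, in agreement with the pictures. Now I'll lift off and back away along −y.

Emit:
{"name": "step_arm", "arguments": {"series": [{"jaw": -1, "delta_pos": [0, 0, -4], "delta_rot": [0, 0, 0]}, {"jaw": -1, "delta_pos": [0, 0, -4], "delta_rot": [0, 0, 0]}, {"jaw": -1, "delta_pos": [0, 15, 1], "delta_rot": [0, 0, 0]}, {"jaw": -1, "delta_pos": [0, 18, 1], "delta_rot": [0, 0, 0]}, {"jaw": -1, "delta_pos": [0, 15, 1], "delta_rot": [0, 0, 0]}, {"jaw": -1, "delta_pos": [0, 3, 1], "delta_rot": [0, 0, 0]}]}}

```text
time_s: 8.8
ee_pos: [0.4913, 0.037, 0.2507]
orientation: [-0.001, 0.997, -0.071, 0.007]
wrist_force: [-1.5, 1.3, 7.7]
finger_gap: 0.0146
```

```bash
python3 -c "
from h import *
g=np.array([.4763,-.0676,.2085])
to(g+.105*SY)
print((pose()[1]-g)@SY,(pose()[1]-g)@SX)
s=snap('side','side5');I=s['image'][120:300,200:380,::-1];cv2.imwrite('pics/side5c.png',cv2.resize(I,None,fx=3.3,fy=3.3,interpolation=2));to(None)"
```

```text
t 8.8 p [0.4913 0.037  0.2507] yaw -0.143 F [-1.48  1.33  7.72] gap 0.0146
tool delta mm [-0.7  0.9 42.2] rot [-0.004 -0.014 -0.001]
0.10570122303912795 7.407264328660585e-05
t 8.85 p [0.4913 0.0371 0.2507] yaw -0.142 F [-1.77 -0.86  7.79] gap 0.0146
```

View pics/side5c.png

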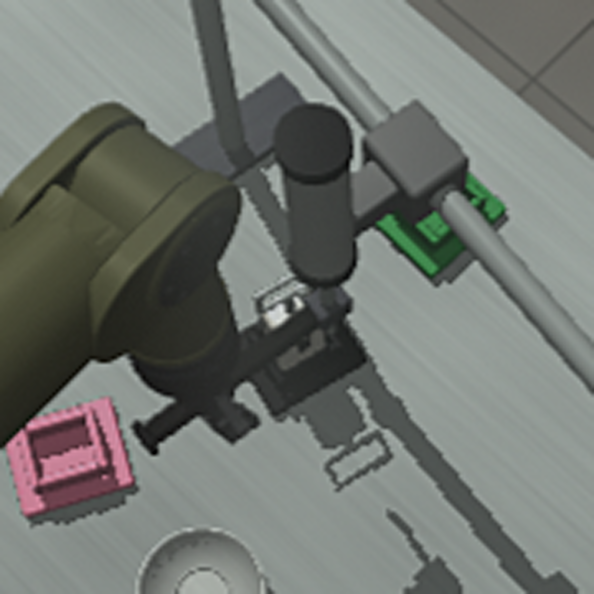

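The clipper still stands in the black dock (crop 300,340), and the hook is clear to the −y side. Lowering to loop-window height.

Emit:
{"name": "step_arm", "arguments": {"series": [{"jaw": -1, "delta_pos": [0, 0, 11], "delta_rot": [0, 0, 0]}, {"jaw": -1, "delta_pos": [0, 0, 11], "delta_rot": [0, 0, 0]}, {"jaw": -1, "delta_pos": [0, 0, 11], "delta_rot": [0, 0, 0]}, {"jaw": -1, "delta_pos": [0, 0, 9], "delta_rot": [0, 0, 0]}, {"jaw": -1, "delta_pos": [0, 0, 2], "delta_rot": [0, 0, 0]}]}}

```text
time_s: 9.48
ee_pos: [0.4914, 0.0373, 0.2129]
orientation: [-0.0, 0.997, -0.072, 0.007]
wrist_force: [-1.4, 0.0, 8.8]
finger_gap: 0.0149
```

```bash
python3 -c "
from h import *
g=np.array([.4763,-.0676,.2085])
to(g+.15*SY)
print((pose()[1]-g)@SY,(pose()[1]-g)@SX)"
```

```text
t 9.475 p [0.4914 0.0373 0.2129] yaw -0.144 F [-1.44  0.05  8.78] gap 0.0149
tool delta mm [ -0.2 -44.1   4.5] rot [-0.002 -0.013 -0.002]
0.10593966396166286 6.538044390002533e-05
```

Emit:
{"name": "step_arm", "arguments": {"series": [{"jaw": -1, "delta_pos": [0, 0, 5.5], "delta_rot": [0, 0, 0]}, {"jaw": -1, "delta_pos": [0, -8, 2], "delta_rot": [0, 0, 0]}]}}

```text
time_s: 9.72
ee_pos: [0.4924, 0.0444, 0.2079]
orientation: [0.0, 0.997, -0.073, 0.006]
wrist_force: [-3.0, -0.2, 9.2]
finger_gap: 0.0148
```

Emit:
{"name": "step_arm", "arguments": {"series": [{"jaw": -1, "delta_pos": [0, -5, 1.5], "delta_rot": [0, 0, 0]}]}}

```text
time_s: 9.85
ee_pos: [0.4931, 0.0498, 0.2078]
orientation: [0.0, 0.997, -0.073, 0.006]
wrist_force: [-3.3, -0.2, 9.5]
finger_gap: 0.0146
```

```bash
python3 -c "
from h import *
g=np.array([.4763,-.0676,.2085])
to(g+.15*SY)
print((pose()[1]-g)@SY,(pose()[1]-g)@SX)"
```

```text
t 9.85 p [0.4931 0.0498 0.2078] yaw -0.145 F [-3.32 -0.23  9.52] gap 0.0146
tool delta mm [ -0.2 -31.4  -0.7] rot [ 0.    -0.012 -0.003]
0.11861219850357084 6.011252890202805e-05
```

Emit:
{"name": "step_arm", "arguments": {"series": [{"jaw": -1, "delta_pos": [0, -4, 1.3], "delta_rot": [0, 0, 0]}]}}

```text
time_s: 9.98
ee_pos: [0.4937, 0.054, 0.2078]
orientation: [0.001, 0.997, -0.073, 0.006]
wrist_force: [-2.3, 0.1, 9.0]
finger_gap: 0.0151
```

Emit:
{"name": "step_arm", "arguments": {"series": [{"jaw": -1, "delta_pos": [0, -4, 1], "delta_rot": [0, 0, 0]}]}}

```text
time_s: 10.1
ee_pos: [0.4943, 0.0582, 0.2082]
orientation: [0.001, 0.997, -0.073, 0.006]
wrist_force: [-3.4, -0.7, 8.8]
finger_gap: 0.0146
```

Emit:
{"name": "step_arm", "arguments": {"series": [{"jaw": -1, "delta_pos": [0, -4, 1.2], "delta_rot": [0, 0, 0]}]}}

```text
time_s: 10.22
ee_pos: [0.495, 0.0624, 0.2085]
orientation: [0.001, 0.997, -0.073, 0.006]
wrist_force: [-3.0, -0.5, 8.3]
finger_gap: 0.0146
```

Emit:
{"name": "step_arm", "arguments": {"series": [{"jaw": -1, "delta_pos": [0, -4, 1.2], "delta_rot": [0, 0, 0]}]}}

```text
time_s: 10.35
ee_pos: [0.4956, 0.0667, 0.2087]
orientation: [0.001, 0.997, -0.073, 0.006]
wrist_force: [-1.9, -0.6, 8.5]
finger_gap: 0.0146
```

The tip is through the loop plane with no lateral force. Continuing until the loop lies mid-hook.

Emit:
{"name": "step_arm", "arguments": {"series": [{"jaw": -1, "delta_pos": [0, -4, 1.4], "delta_rot": [0, 0, 0]}, {"jaw": -1, "delta_pos": [0, -4, 1.4], "delta_rot": [0, 0, 0]}]}}

```text
time_s: 10.6
ee_pos: [0.4968, 0.0753, 0.2087]
orientation: [0.001, 0.997, -0.073, 0.006]
wrist_force: [-2.5, -0.6, 8.7]
finger_gap: 0.0148
```

Emit:
{"name": "step_arm", "arguments": {"series": [{"jaw": -1, "delta_pos": [0, -4, 1.4], "delta_rot": [0, 0, 0]}]}}

```text
time_s: 10.72
ee_pos: [0.4974, 0.0796, 0.2088]
orientation: [0.001, 0.997, -0.073, 0.006]
wrist_force: [-3.2, -1.3, 10.2]
finger_gap: 0.0148
```

Emit:
{"name": "step_arm", "arguments": {"series": [{"jaw": -1, "delta_pos": [0, -2, 1.4], "delta_rot": [0, 0, 0]}]}}

```text
time_s: 10.85
ee_pos: [0.4978, 0.0821, 0.2088]
orientation: [0.001, 0.997, -0.072, 0.006]
wrist_force: [-3.0, -0.7, 9.3]
finger_gap: 0.0145
```

```bash
python3 -c "
from h import *
g=np.array([.4763,-.0676,.2085])
to(g+.15*SY)
print((pose()[1]-g)@SY,(pose()[1]-g)@SX)
s=snap('side','side6');I=s['image'][120:300,200:380,::-1];cv2.imwrite('pics/side6c.png',cv2.resize(I,None,fx=3.3,fy=3.3,interpolation=2));to(None)"
```

```text
t 10.85 p [0.4978 0.0821 0.2088] yaw -0.145 F [-2.96 -0.71  9.26] gap 0.0145
tool delta mm [-0.1  1.3  0.3] rot [ 0.001 -0.012 -0.003]
0.15127331240239494 5.060133454188134e-05
t 10.9 p [0.4978 0.0825 0.2089] yaw -0.145 F [-2.03 -0.32  8.24] gap 0.0149
```

View pics/side6c.png

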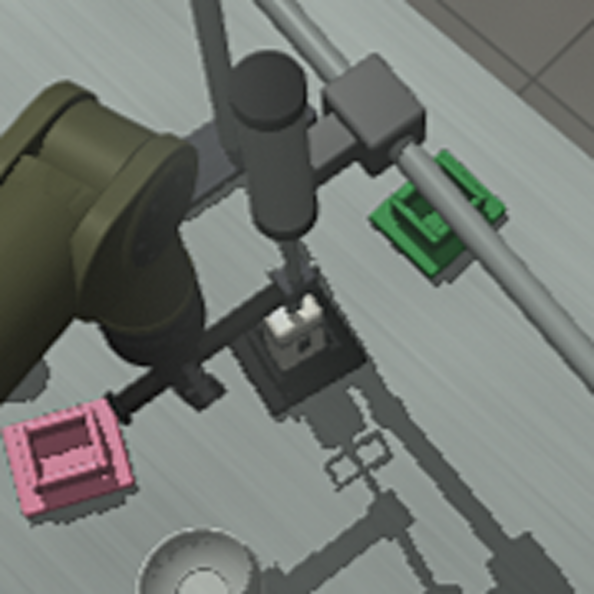

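The shadow in the crop (355,460) shows the hook passing through the loop, and the clipper is unmoved. Now I'll ease it up.

Emit:
{"name": "step_arm", "arguments": {"series": [{"jaw": -1, "delta_pos": [0, 0, -2], "delta_rot": [0, 0, 0]}, {"jaw": -1, "delta_pos": [0, 0, -2], "delta_rot": [0, 0, 0]}, {"jaw": -1, "delta_pos": [0, 0, -2], "delta_rot": [0, 0, 0]}, {"jaw": -1, "delta_pos": [0, 0, -1], "delta_rot": [0, 0, 0]}, {"jaw": -1, "delta_pos": [0, 0, -1], "delta_rot": [0, 0, 0]}]}}

```text
time_s: 11.52
ee_pos: [0.498, 0.0837, 0.2243]
orientation: [0.001, 0.997, -0.072, 0.006]
wrist_force: [-2.7, 0.1, 8.1]
finger_gap: 0.0148
```

Emit:
{"name": "step_arm", "arguments": {"series": [{"jaw": -1, "delta_pos": [0, 0, -1], "delta_rot": [0, 0, 0]}, {"jaw": -1, "delta_pos": [0, 0, -1], "delta_rot": [0, 0, 0]}, {"jaw": -1, "delta_pos": [0, 0, -1], "delta_rot": [0, 0, 0]}]}}

```text
time_s: 11.9
ee_pos: [0.498, 0.0838, 0.2292]
orientation: [0.001, 0.997, -0.072, 0.006]
wrist_force: [-2.2, -0.7, 4.2]
finger_gap: 0.0149
```

Emit:
{"name": "step_arm", "arguments": {"series": [{"jaw": -1, "delta_pos": [0, 0, -2], "delta_rot": [0, 0, 0]}, {"jaw": -1, "delta_pos": [0, 0, -2], "delta_rot": [0, 0, 0]}]}}

```text
time_s: 12.15
ee_pos: [0.498, 0.0838, 0.2335]
orientation: [0.001, 0.997, -0.072, 0.006]
wrist_force: [-1.0, -0.2, 4.6]
finger_gap: 0.0145
```

```bash
python3 -c "
from h import *
s=snap('side','side7');I=s['image'][120:300,200:380,::-1];cv2.imwrite('pics/side7c.png',cv2.resize(I,None,fx=3.3,fy=3.3,interpolation=2));to(None)"
```

```text
t 12.2 p [0.498  0.0839 0.2337] yaw -0.145 F [-0.61 -0.25  4.65] gap 0.0146
```

View pics/side7c.png

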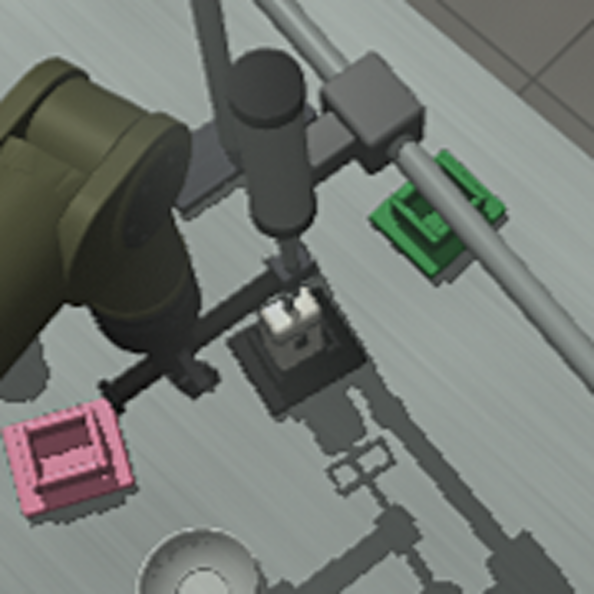

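The hook now carries the clipper (Fz dropped about 4 N). Lifting gently.

Emit:
{"name": "step_arm", "arguments": {"series": [{"jaw": -1, "delta_pos": [0, 0, -2.5], "delta_rot": [0, 0, 0]}, {"jaw": -1, "delta_pos": [0, 0, -3], "delta_rot": [0, 0, 0]}, {"jaw": -1, "delta_pos": [0, 0, -3], "delta_rot": [0, 0, 0]}, {"jaw": -1, "delta_pos": [0, 0, -3], "delta_rot": [0, 0, 0]}, {"jaw": -1, "delta_pos": [0, 0, -3], "delta_rot": [0, 0, 0]}, {"jaw": -1, "delta_pos": [0, 0, -3], "delta_rot": [0, 0, 0]}, {"jaw": -1, "delta_pos": [0, 0, -3], "delta_rot": [0, 0, 0]}, {"jaw": -1, "delta_pos": [0, 0, -3], "delta_rot": [0, 0, 0]}]}}

```text
time_s: 13.2
ee_pos: [0.498, 0.0838, 0.2588]
orientation: [0.001, 0.997, -0.073, 0.006]
wrist_force: [0.4, -0.1, 3.6]
finger_gap: 0.0146
```

Emit:
{"name": "step_arm", "arguments": {"series": [{"jaw": -1, "delta_pos": [0, 0, -3], "delta_rot": [0, 0, 0]}, {"jaw": -1, "delta_pos": [0, 0, -3], "delta_rot": [0, 0, 0]}, {"jaw": -1, "delta_pos": [0, 0, -3], "delta_rot": [0, 0, 0]}, {"jaw": -1, "delta_pos": [0, 0, -3], "delta_rot": [0, 0, 0]}]}}

```text
time_s: 13.7
ee_pos: [0.498, 0.0838, 0.2716]
orientation: [0.001, 0.997, -0.073, 0.007]
wrist_force: [0.9, -0.6, 2.9]
finger_gap: 0.0146
```

```bash
python3 -c "
from h import *
s=snap('side','side8');I=s['image'][120:300,200:380,::-1];cv2.imwrite('pics/side8c.png',cv2.resize(I,None,fx=3.3,fy=3.3,interpolation=2));to(None)"
```

```text
t 13.75 p [0.498  0.0838 0.2719] yaw -0.145 F [ 0.36 -0.74  3.39] gap 0.0145
```

View pics/side8c.png

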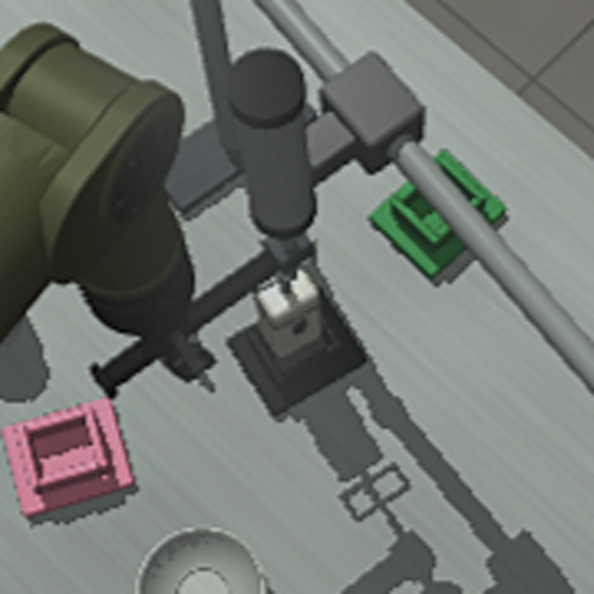

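The clipper is out of the socket, upright and hanging on the hook (crop 290,300). Continuing to the upper stop.

Emit:
{"name": "step_arm", "arguments": {"series": [{"jaw": -1, "delta_pos": [0, 0, -3], "delta_rot": [0, 0, 0]}, {"jaw": -1, "delta_pos": [0, 0, -3], "delta_rot": [0, 0, 0]}, {"jaw": -1, "delta_pos": [0, 0, -3], "delta_rot": [0, 0, 0]}, {"jaw": -1, "delta_pos": [0, 0, -3], "delta_rot": [0, 0, 0]}, {"jaw": -1, "delta_pos": [0, 0, -3], "delta_rot": [0, 0, 0]}, {"jaw": -1, "delta_pos": [0, 0, -3], "delta_rot": [0, 0, 0]}, {"jaw": -1, "delta_pos": [0, 0, -3], "delta_rot": [0, 0, 0]}, {"jaw": -1, "delta_pos": [0, 0, -3], "delta_rot": [0, 0, 0]}]}}

```text
time_s: 14.75
ee_pos: [0.498, 0.0839, 0.2973]
orientation: [0.001, 0.997, -0.073, 0.007]
wrist_force: [0.6, -0.1, 2.1]
finger_gap: 0.0145
```

Emit:
{"name": "step_arm", "arguments": {"series": [{"jaw": -1, "delta_pos": [0, 0, -3], "delta_rot": [0, 0, 0]}, {"jaw": -1, "delta_pos": [0, 0, -3], "delta_rot": [0, 0, 0]}]}}

```text
time_s: 15.0
ee_pos: [0.498, 0.0838, 0.3037]
orientation: [0.001, 0.997, -0.073, 0.007]
wrist_force: [1.7, 0.1, 2.3]
finger_gap: 0.0145
```

Emit:
{"name": "step_arm", "arguments": {"series": [{"jaw": -1, "delta_pos": [0, 0, -2], "delta_rot": [0, 0, 0]}, {"jaw": -1, "delta_pos": [0, 0, -2], "delta_rot": [0, 0, 0]}]}}

```text
time_s: 15.25
ee_pos: [0.4979, 0.0839, 0.308]
orientation: [0.001, 0.997, -0.073, 0.007]
wrist_force: [1.7, -1.4, 2.6]
finger_gap: 0.0147
```

Emit:
{"name": "step_arm", "arguments": {"series": [{"jaw": -1, "delta_pos": [0, 0, -1.5], "delta_rot": [0, 0, 0]}]}}

```text
time_s: 15.38
ee_pos: [0.4979, 0.0838, 0.3085]
orientation: [0.0, 0.997, -0.073, 0.007]
wrist_force: [5.0, -0.0, -9.2]
finger_gap: 0.0149
```

Emit:
{"name": "step_arm", "arguments": {"series": [{"jaw": -1, "delta_pos": [0, 0, -1.5], "delta_rot": [0, 0, 0]}]}}

```text
time_s: 15.5
ee_pos: [0.4979, 0.0836, 0.3085]
orientation: [0.0, 0.997, -0.073, 0.006]
wrist_force: [5.2, 0.4, -7.9]
finger_gap: 0.0147
```

```bash
python3 -c "
from h import *
s=snap('side','side9');I=s['image'][120:300,200:380,::-1];cv2.imwrite('pics/side9c.png',cv2.resize(I,None,fx=3.3,fy=3.3,interpolation=2));to(None)
W=world(s);m=(W[...,2]>.27)&(W[...,2]<.34)&(W[...,0]>.43)&(W[...,0]<.58)&(abs(W[...,1]-.08)<.05);P=W[m];
m=abs((P-[.4978,.083,0])@SY)<.006
print(P[m][np.argsort(P[m][:,0])][::6].round(3))"
```

```text
t 15.55 p [0.4979 0.0835 0.3084] yaw -0.145 F [ 5.63 -0.95 -5.9 ] gap 0.0147
[[0.441 0.089 0.323]
 [0.442 0.092 0.327]
 [0.445 0.092 0.329]
 [0.448 0.096 0.328]
 [0.45  0.089 0.324]
 [0.453 0.084 0.328]
 [0.456 0.083 0.317]
 [0.459 0.091 0.324]
 [0.462 0.09  0.326]
 [0.465 0.088 0.322]
 [0.468 0.084 0.324]
 [0.47  0.092 0.325]
 [0.473 0.088 0.328]
 [0.475 0.092 0.323]
 [0.478 0.088 0.325]
 [0.481 0.083 0.328]
 [0.483 0.087 0.322]
 [0.523 0.08  0.327]
 [0.526 0.078 0.324]
 [0.528 0.083 0.324]
 [0.532 0.079 0.324]
 [0.535 0.079 0.326]
 [0.538 0.075 0.327]
 [0.54  0.071 0.323]
 [0.543 0.081 0.326]
 [0.547 0.071 0.324]
 [0.548 0.07  0.322]
 [0.551 0.076 0.325]
 [0.555 0.08  0.326]
 [0.558 0.08  0.325]
 [0.561 0.068 0.329]
 [0.563 0.074 0.328]
 [0.566 0.077 0.328]
 [0.569 0.07  0.329]
 [0.573 0.074 0.322]
 [0.576 0.074 0.324]
 [0.577 0.072 0.324]]
```

View pics/side9c.png

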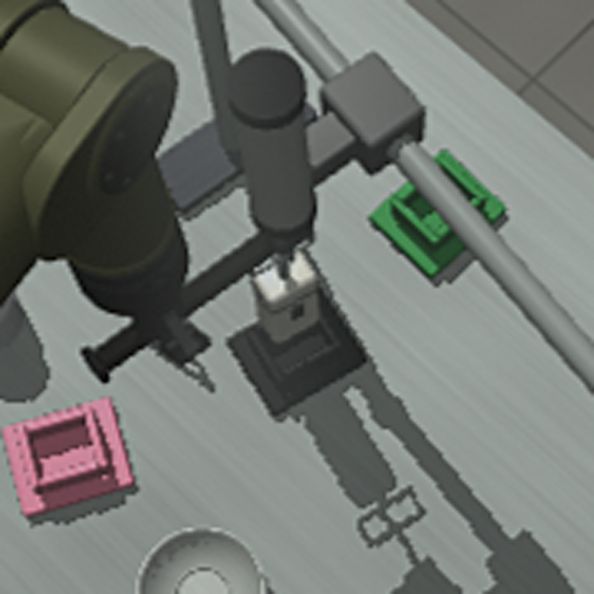

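The hook is at its upper stop: TCP 0.3085, bar top 0.325 and the force reversed. The clipper hangs above the empty dock (crop 290,300). Releasing and backing off upwards.

Emit:
{"name": "step_arm", "arguments": {"series": [{"jaw": -1, "delta_pos": [0, 0, 0.3], "delta_rot": [0, 0, 0]}, {"jaw": 1, "delta_pos": [0, 0, 0], "delta_rot": [0, 0, 0]}, {"jaw": 1, "delta_pos": [0, 0, 0], "delta_rot": [0, 0, 0]}, {"jaw": 1, "delta_pos": [0, 0, 0], "delta_rot": [0, 0, 0]}, {"jaw": 1, "delta_pos": [0, 0, 0], "delta_rot": [0, 0, 0]}, {"jaw": 1, "delta_pos": [0, 0, 0], "delta_rot": [0, 0, 0]}, {"jaw": 1, "delta_pos": [0, 0, 0], "delta_rot": [0, 0, 0]}]}}

```text
time_s: 16.42
ee_pos: [0.497, 0.0837, 0.3085]
orientation: [0.001, 0.997, -0.073, 0.006]
wrist_force: [-0.2, 0.3, -0.1]
finger_gap: 0.0853
```

Emit:
{"name": "step_arm", "arguments": {"series": [{"jaw": 1, "delta_pos": [0, 0, -10], "delta_rot": [0, 0, 0]}, {"jaw": 1, "delta_pos": [0, 0, -20], "delta_rot": [0, 0, 0]}, {"jaw": 1, "delta_pos": [0, 0, -25], "delta_rot": [0, 0, 0]}, {"jaw": 1, "delta_pos": [0, 0, -25], "delta_rot": [0, 0, 0]}, {"jaw": 1, "delta_pos": [-10, 0, -20], "delta_rot": [0, 0, 0]}, {"jaw": 1, "delta_pos": [0, 0, 0], "delta_rot": [0, 0, 0]}, {"jaw": 1, "delta_pos": [0, 0, 0], "delta_rot": [0, 0, 0]}, {"jaw": 1, "delta_pos": [0, 0, 0], "delta_rot": [0, 0, 0]}, {"jaw": 1, "delta_pos": [0, 0, 0], "delta_rot": [0, 0, 0]}]}}

```text
time_s: 17.55
ee_pos: [0.4861, 0.085, 0.4126]
orientation: [0.001, 0.997, -0.073, 0.006]
wrist_force: [0.6, -1.0, 0.1]
finger_gap: 0.0852
```

```bash
python3 -c "
from h import *
def m_(s):
  W=world(s);I=s['image'].astype(int)
  P=W[(W[...,2]>.19)&(W[...,2]<.215)&(abs(W[...,0]-.615)<.05)&(abs(W[...,1]-.085)<.05)&(I.min(-1)>130)];print('cliptop',len(P),P.mean(0).round(4),np.ptp(P,axis=0))
  P=W[(W[...,2]>.31)&(W[...,2]<.335)&(W[...,0]>.51)&(W[...,0]<.57)&(abs(W[...,1]-.075)<.03)];print('bar',np.median(P,0).round(4))
for i in range(3):
  s=snap('side','side10');m_(s)
I=s['image'][120:300,200:380,::-1];cv2.imwrite('pics/side10c.png',cv2.resize(I,None,fx=3.3,fy=3.3,interpolation=2));to(None);s=snap('top','top10')"
```

```text
cliptop 109 [0.6134 0.0794 0.1956] [0.04540387 0.0324157  0.01423934]
bar [0.5443 0.0736 0.3244]
cliptop 108 [0.6136 0.0795 0.1953] [0.04446725 0.0335163  0.01276421]
bar [0.5447 0.0734 0.3243]
cliptop 108 [0.6135 0.0797 0.1954] [0.04392002 0.03192982 0.0116621 ]
bar [0.5443 0.0737 0.3244]
t 17.7 p [0.4861 0.0851 0.413 ] yaw -0.146 F [ 0.55  0.44 -0.64] gap 0.0854
```

View pics/side10c.png

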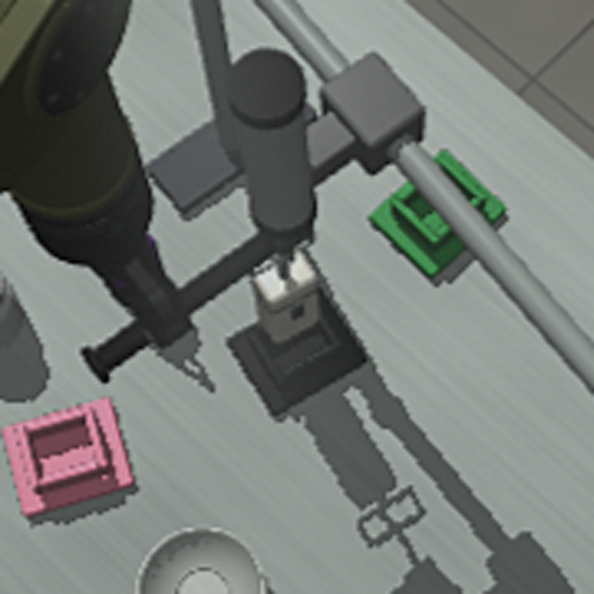

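View pics/top10.png

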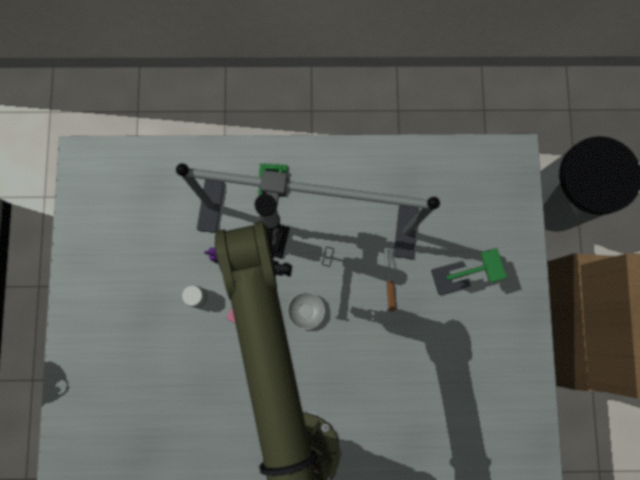

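The clipper hangs still above the dock at crop (290,300), with its top at z 0.196 and so its underside near 0.096. The bar is at its retracted height, the gripper is open above it, and the bystanders are unmoved. Handing in.

```bash
python3 -c "
from h import *
print(r.finish_job())"
```

```text
the job is handed in; nothing more can be done
None
```

The clipper is hanging freely from the fully retracted hook, clear of the dock, and I handed the job in at about 17.7 s. No verdict was reported.

**What I did:**
- I gripped only the pull bar and pulled the hook down.
- I felt the loop's top with about 3–4 N, which put its top bar at roughly 178 mm above the table and agreed with the images.
- I backed off and lowered the hook by another 29.5 mm, passed it through the loop without feeling any side force, and eased it up to the upper stop.
- I let go there and moved the gripper clear above.

**Last checks:**
- **Hook:** the bar top is at 324 mm, its retracted height.
- **Clipper:** its top is at about 196 mm, so its underside is about 96 mm above the table. Three pictures in a row showed it upright and still, with a gap over the dock.
- **Bystanders:** the jar, dish, comb and clip stand look unmoved in the final top picture.
- No check failed or disagreed. I could only judge upright and still from the pictures, and the contact forces on the clipper only from the wrist force.

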